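Mark a batch of bars in a foot-switch marking press

TASK

Mark the batch of aluminium bars that lie on the black cutting mat (two or three of them): lay every bar flat in a slot of its own in the marking press, far end under the head and pushed up to the back stop (a gap of a few millimetres is fine), then press the first, the third and the fourth key of the controller in that order, one at a time, each fully down and let up again, and leave the second key, which clears the program, alone. With all the bars still in place, press the foot switch pedal fully down to its stop, keep it there for a second and let it come up; then move every bar to the steel tray, lying flat on its floor, without disturbing the other things on the bench.

Things in the scene. Friction and masses are not known exactly. Their poses are not given: they have to be found in the camera images.
- press: Marking press, fixed: grey base 210 x 240 mm, steel bed on it with its top 40 mm over the bench, portal of two columns (x 20, y +-107 mm) with a crown (x 5 to 60, from 200 mm up) and air cylinder, 290 mm high. Origin on the bench, under the portal. x points away from the robot to the back stop, y left; bars are loaded from the open -x side. Bed: x -125 to 40 mm.
- slot1 (a point): Middle slot: point on the bed under the middle of a loaded bar whose end is 3 mm from the back stop (12 mm high). Axes as the press; origin 50 mm to its -x. Left and right slots lie 66 mm to +y and -y. Slots are 34 mm wide, between guide strips 5 mm high that reach from 5 to 70 mm ahead (+x) of this point; the bed nearer the robot is plain.
- head (a joint): Downward travel of the marking head, m: 0 raised, 0.030 down (pin tips then 4 mm over a flat bar). Follows the pedal in proportion. The head overhangs the bed from 53 to 95 mm to the +x side of slot1, i.e. the last 17 mm of a loaded bar; raised, its pins are 52 mm above the bed, so bars are slid in and out under it along x.
- footswitch: Foot switch set up on the bench, fixed, on the left or right of the press: grey base plate 150 x 90 x 10 mm with two cheeks at its heel. Origin at the centre of the underside; x points to its toe end.
- pedal (a joint): Angle of the foot switch's pedal, rad: 0 up (0.22 rad nose-up), 0.22 down on its stop, where it is level. Hinge at the footswitch's x = -60 mm, 30 mm above the bench, about its y axis; plate 132 x 74 mm, toe end free. It springs back; at pedal_toe it takes about 6 N to start and 15 N at the stop.
- pedal_toe (a point): Point on the pedal's top face, 110 mm from the hinge, where to press; about 56 mm above the bench when up and 32 mm when down.
- controller: Controller of the press, fixed, on the other side of the press than the foot switch: grey box 76 x 180 x 45 mm with four equal grey round keys (24 mm across, 40 mm apart) in a row along its y. Seen from the robot the first key is the leftmost (+y), the fourth the rightmost. Origin at the centre of the underside; x points away from the robot.
- key1 (a joint): Travel of the first key from the left, m: 0 up, 0.006 fully down; springs back, 5 N. Wakes the controller.
- key2 (a joint): Travel of the second key from the left, m: 0 up, 0.006 fully down; springs back, 5 N. Clears the program: not to be pressed.
- key3 (a joint): Travel of the third key from the left, m: 0 up, 0.006 fully down; springs back, 5 N. Recalls the program.
- key4 (a joint): Travel of the fourth key from the left, m: 0 up, 0.006 fully down; springs back, 5 N. Arms the press.
- key1_top (a point): Centre of the top face of the first key; it sinks straight down.
- key2_top (a point): Centre of the top face of the second key; it sinks straight down.
- key3_top (a point): Centre of the top face of the third key; it sinks straight down.
- key4_top (a point): Centre of the top face of the fourth key; it sinks straight down.
- tray: Steel tray, fixed, 176 x 235 mm outside, 18 mm high, walls 4 mm, floor about 4 mm thick. Origin at the centre of the underside; x along the 176 mm side. It lies left or right in front of the robot.
- mat: Black cutting mat, fixed, 160 x 250 x 3 mm, on the other side than the tray; the bars start on it. Origin at the centre of the underside.
- bar0: Aluminium flat bar 140 x 30 x 18 mm, about 0.2 kg, with two small dark holes. Origin at its middle (9 mm above what it lies flat on); x along its length, z through its 18 mm thickness. Both ends and faces are alike. None if absent.
- bar1: Aluminium flat bar 140 x 30 x 18 mm, about 0.2 kg, with two small dark holes. Origin at its middle (9 mm above what it lies flat on); x along its length, z through its 18 mm thickness. Both ends and faces are alike. None if absent.
- bar2: Aluminium flat bar 140 x 30 x 18 mm, about 0.2 kg, with two small dark holes. Origin at its middle (9 mm above what it lies flat on); x along its length, z through its 18 mm thickness. Both ends and faces are alike. None if absent.
- thread_spool: Bystander: upright spool of pale thread, 68 mm wide, 60 mm high, beyond the machines. Origin under its centre.
- parts_case: Bystander: flat blue parts case with a clear lid, 90 x 150 x 34 mm. Origin under its centre.
- screwdriver: Bystander: screwdriver lying on the bench near the robot.

How it is judged (in metres and radians):
On the way, in this order (a step that is already met when the one before it is completed fails the run):
1. every bar lies flat in a slot of its own under the head, its end within 16 mm of the back stop (x of bar0 in the frame of slot1 between -0.013 and 0.013 m and z of bar0 in the frame of slot1 between 0.004 and 0.0125 m and angle between the x axis of each of bar0, bar1, bar2 and the x axis of slot1, either way round below 0.15 rad and (y of bar0 in the frame of slot1 between -0.072 and -0.06 m or y of bar0 in the frame of slot1 between -0.006 and 0.006 m or y of bar0 in the frame of slot1 between 0.06 and 0.072 m) and x of bar1 in the frame of slot1 between -0.013 and 0.013 m and z of bar1 in the frame of slot1 between 0.004 and 0.0125 m and (y of bar1 in the frame of slot1 between -0.072 and -0.06 m or y of bar1 in the frame of slot1 between -0.006 and 0.006 m or y of bar1 in the frame of slot1 between 0.06 and 0.072 m) and x of bar2 in the frame of slot1 between -0.013 and 0.013 m and z of bar2 in the frame of slot1 between 0.004 and 0.0125 m and (y of bar2 in the frame of slot1 between -0.072 and -0.06 m or y of bar2 in the frame of slot1 between -0.006 and 0.006 m or y of bar2 in the frame of slot1 between 0.06 and 0.072 m)), for 0.3 s.
2. the first key is pressed, alone (value of joint key1 above 0.0045 m and value of joint each of key2, key3, key4 below 0.002 m), for 0.05 s.
3. the third key is pressed, alone (value of joint key3 above 0.0045 m and value of joint each of key1, key2, key4 below 0.002 m), for 0.05 s.
4. the fourth key is pressed, alone (value of joint key4 above 0.0045 m and value of joint each of key1, key2, key3 below 0.002 m), for 0.05 s.
5. the pedal is held down at its stop (to within 0.02 rad) for half a second with every bar in its slot (all of step 1 and value of joint pedal above 0.2 rad), for 0.5 s.
At the end, for the whole second after the job is handed in: Every bar lies flat and still on the tray's floor (its middle within the walls and 6 to 18 mm above the bench, tilted less than 0.12 rad), the pedal is up (below 0.03 rad) and all keys are up (x of bar0 in the frame of tray between -0.088 and 0.088 m and y of bar0 in the frame of tray between -0.1175 and 0.1175 m and z of bar0 in the frame of tray between 0.006 and 0.018 m and angle between the z axis of each of bar0, bar1, bar2 and the z axis of tray, either way round below 0.12 rad and linear speed of each of bar0, bar1, bar2 below 0.02 m/s and x of bar1 in the frame of tray between -0.088 and 0.088 m and y of bar1 in the frame of tray between -0.1175 and 0.1175 m and z of bar1 in the frame of tray between 0.006 and 0.018 m and x of bar2 in the frame of tray between -0.088 and 0.088 m and y of bar2 in the frame of tray between -0.1175 and 0.1175 m and z of bar2 in the frame of tray between 0.006 and 0.018 m and value of joint pedal below 0.03 rad and value of joint each of key1, key2, key3, key4 below 0.002 m); the robot touches nothing.
It fails at once if the second key is pressed (beyond 3 mm) (value of joint key2 above 0.003 m).
It fails at once if a bystander is moved by more than 40 mm (distance of any of thread_spool, parts_case, screwdriver from where it was at the start of the episode above 0.04 m).
Of bar0, bar1, bar2 only 2 to 3 are there at a start; the rules pass over those that are not, and their reading is None.
At some moment in a run one of bar0, bar1, bar2 may be knocked a few centimetres aside while the robot is not near it.
It also fails if it takes over 210 s, if anything falls off the work surface, if the arm or the gripper's body presses on something with over 40 N, if the wrist force passes 120 N, or if a joint passes its speed limit or range.

ROBOT

A 6-joint arm with a two-finger parallel gripper is mounted at the origin on the work surface. World frame = base frame: x ahead of the robot, y to its left, z up, the work surface at z = 0. Lengths are in mm, angles in rad, forces in N, time in s.
With the tool pointing down it reaches from about 250 to 775 mm from the base axis. Payload 8.9 kg.
Tool frame: the origin (TCP) lies midway between the tips of the shut fingers; the grasp point (between the pads) lies bot.hold_point_z behind it (bot.hold_point_z is the distance from the TCP to the grasp point, in mm); z points along the fingers, y is the line along which they close (so a half turn about z gives the same grasp; the last joint's range is limited). The gripper opens to 85 mm and grips with 20 to 120 N. Pads are 22 mm wide; open, the fingers measure 114 mm over their backs; the gripper's body (76 mm by 85 mm) begins 54 mm behind the grasp point. The pads swing forward as they close: fully open they stand 13 mm farther back than shut.
Start: joints at [1.15, 0.291, -0.153, 1.127, 0, 1.431], TCP at [145.989, 504.293, 231.305] pointing down, gripper open.
Joint ranges: [-2.52, 2.52], [-0.91, 1.74], [-1.3, 1.37], [-1.96, 2.02], [-1.52, 1.47], [-3.14, 3.14]. Speed limits (rad/s): [2.22, 2.22, 2.79, 3.14, 3.14, 3.14].

INTERFACE

Orientations are given as [roll, pitch, yaw] about the fixed x, y, z axes, in that order (R = Rz(yaw) Ry(pitch) Rx(roll)).
In Python, from rig import observe, cams, bot gives the robot as it stands.
- The arm moves only by the tool servo_tool, never from a script. Its argument "increments" is one flat list of numbers, 7 for each row, row after row: the turn, a rotation vector about the tool's x, y, z scaled (see below), then the shift along the tool's x, y, z scaled (see below), then the opening, from 0 (shut) to 1 (fully open). A call has exactly 10 rows; each row is the pose to reach, as a shift and turn from the pose commanded when the call began, along the tool's axes at that moment; what a row does not reach only later rows make up. The controller multiplies each number of a shift by 0.25 m and each number of a turn by 90 degrees. A row lasts 1/12 s, in which the tool goes at most 41.7 mm and 7.16 degrees, less where a joint would pass 70% of its speed; a pose out of reach is approached as far as the arm can. A call with a number of a shift or a turn outside -1 to 1 is refused whole. A call with a gripper value outside its range is refused whole. The fingers move at their own pace and stop on an object; "force" is the grip in N (left out, the last holds). Time passes only in rows, so rows that repeat a pose let the fingers close, or fill a call up. It gives the time, the measured TCP pose, the force, the opening and the grip force at its end, in the units of the state.
- observe(): the state, without advancing time (a new reading comes with each control period).
- cams.capture(name): name is "side" or "top" or "wrist"; returns a dict with "color" (480x640x3 uint8, red, green, blue), "fx", "fy", "cx", "cy" (pixels), "R" (3x3) and "t" (3): a world point X has camera coordinates R X + t. Camera axes: x right, y down, z forward; pixel columns grow to the right and rows downward; lengths in mm; the calibration is good to about 2 mm. A picture is of the moment at which its call begins. There is no depth.
- bot.hand_in(): hands the job in; it is judged then, once.
The state is a dict: "clock": time; "joints": joint angles; "dq": joint speeds; "tau": joint torques, N m; "position": TCP position; "tcp_rot": TCP orientation; "ft_force": force on the tool from outside, world axes, zero at the start; "ft_torque": the same for the moment, N m; "opening": finger opening in mm; "gripper_force": force on a finger pad.
Only numpy, scipy, OpenCV 4.12 (cv2) and the standard library are available. Lean on these libraries where they do the work, as an engineer would, in place of code of your own. Each camera call takes 0.05 s, during which the arm holds its last target. There are 200 camera calls.

## Working session

There is one attempt and no reset: what is moved stays moved. The work goes in short steps, Python scripts to look and compute and a tool call to move; the robot and the scene stay as the last step left them, time stands still between calls to the robot, and variables do not carry over. Pictures are saved under pics/ and viewed, at most 14 in all, crops included, and the job is handed in when it is done.

Besides the shell and the picture viewer there is one more tool, called after "Call:" in YAML: its name, and indented under it one key for each argument. servo_tool: Moves the arm, as the interface text tells. Shifts and turns lie within -1 to 1; 1 stands for 0.25 m of shift or 90 degrees of turn. Its arguments: {"type":"object","properties":{"increments":{"type":"array","items":{"type":"number","minimum":-1,"maximum":1}},"force":{"type":"number"}},"required":["increments"]}

```bash
mkdir -p pics; ls; python3 - <<'E'
from rig import observe,cams,bot
import cv2
s=observe();print(s,bot.hold_point_z)
for n in("top","side"):
    c=cams.capture(n);cv2.imwrite(f"pics/{n}0.png",c["color"][:,:,::-1]);print(n,c["fx"],c["cx"],c["cy"],c["R"],c["t"])
E
```

```text
pics
{'clock': 0.0, 'joints': array([ 1.14971761e+00,  2.91258938e-01, -1.54130303e-01,  1.12671381e+00,
        2.17756438e-05,  1.43147919e+00]), 'dq': array([-0.00244525,  0.0017925 ,  0.0014299 ,  0.00138357, -0.00196648,
       -0.00075879]), 'tau': array([-2.80910252e-03, -5.37146473e+01,  3.31372869e+01,  1.59954967e-02,
       -6.52023446e-04,  6.86379220e-07]), 'position': array([145.78979577, 503.88826625, 230.74191795]), 'tcp_rot': array([-3.14030161e+00, -2.03025733e-04,  2.85983093e+00]), 'ft_force': array([-0.54880062,  0.5049675 , -0.16998755]), 'ft_torque': array([-0.01833841,  0.0228747 , -0.05630367]), 'gripper_force': 0.0, 'opening': 85.58159002589305} 18.700000000000003
top 433.47744221455486 321.01067405887943 240.1690645134358 [[-2.37528748e-02 -9.99713597e-01 -2.91975900e-03]
 [-9.94111283e-01  2.39284407e-02 -1.05689099e-01]
 [ 1.05728695e-01  3.92145418e-04 -9.94394936e-01]] [ 12.40478983 566.67859189 929.58143717]
side 482.7269538331917 330.3509955635288 236.29237832520127 [[-0.99737041 -0.07215654  0.00675955]
 [-0.05552095  0.70080462 -0.71118936]
 [ 0.04657985 -0.70969452 -0.70296799]] [540.04656352 113.10084661 984.96754365]
```

View pics/top0.png

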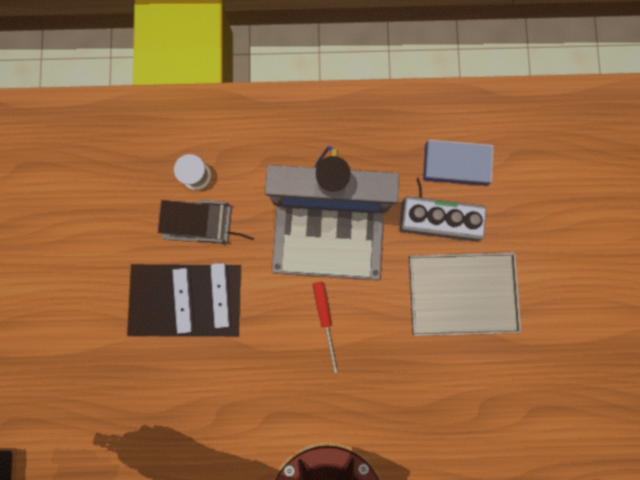

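View pics/side0.png

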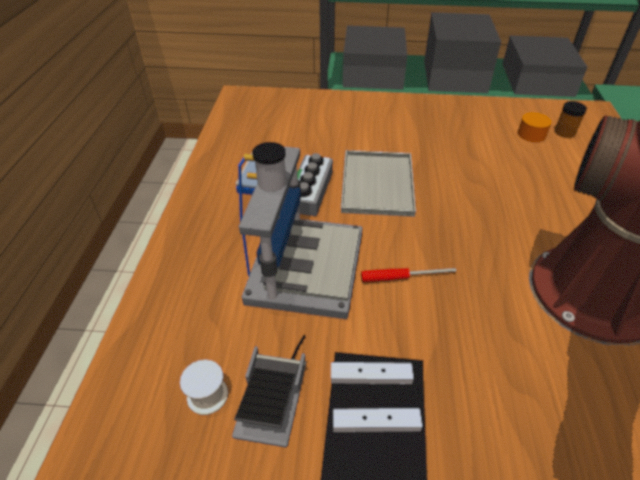

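```bash
cat > h.py <<'E'
import numpy as np,cv2
from rig import observe,cams,bot
def P(c):return np.array([[c["fx"],0,c["cx"]],[0,c["fy"],c["cy"]],[0,0,1]])@np.c_[c["R"],c["t"]]
def back(c,uv,z):
    p=P(c);H=np.linalg.inv(p[:,[0,1,3]]+np.outer([0,0,1],[0,0,0])+np.c_[np.zeros((3,2)),p[:,2]*z])
    q=H@np.array([*uv,1.]);return q[:2]/q[2]
def rect(c,z,x1,y1,w,h,s):  # image: right=-y, down=-x ; top-left = (x1,y1); s px/mm
    p=P(c);G=np.c_[p[:,0],p[:,1],p[:,2]*z+p[:,3]]
    A=np.array([[0,-1/s,x1],[-1/s,0,y1],[0,0,1]])
    return cv2.warpPerspective(c["color"],G@A,(w,h),flags=cv2.INTER_CUBIC|cv2.WARP_INVERSE_MAP)[:,:,::-1].copy()
def tri(c1,u1,c2,u2):
    X=cv2.triangulatePoints(P(c1),P(c2),np.array(u1,float),np.array(u2,float))[:,0];return X[:3]/X[3]
def bars(c,z,lo,hi):
    s=2;w=int((hi[1]-lo[1])*s);h=int((hi[0]-lo[0])*s)
    im=rect(c,z,hi[0],hi[1],w,h,s);m=(im.min(2)>130).astype(np.uint8)
    m=cv2.morphologyEx(m,cv2.MORPH_CLOSE,np.ones((13,13)))
    out=[]
    for k in cv2.findContours(m,0,2)[0]:
        if cv2.contourArea(k)<6000:continue
        (u,v),(a,b),_=r=cv2.minAreaRect(k);q=cv2.boxPoints(r)
        e=max((q[1]-q[0],q[2]-q[1]),key=np.linalg.norm)
        yaw=np.arctan2(-e[0],-e[1]);yaw=(yaw+np.pi/2)%np.pi-np.pi/2
        out.append([hi[0]-v/s,hi[1]-u/s,yaw,a/s,b/s])
    return np.round(out,3)
E
python3 - <<'E'
from h import *
T=cams.capture("top");S=cams.capture("side")
for n,c in(("top",T),("side",S)):
    cv2.imwrite(f"pics/r_{n}.png",rect(c,40,700,400,800,500,1))
    print(n,bars(c,21,(220,150),(480,450)).tolist())
E
```

```text
top [[431.68, 225.111, 0.072, 98.972, 30.594], [426.967, 308.43, 0.084, 108.881, 30.641]]
side [[432.644, 224.606, 0.062, 96.867, 33.016], [428.035, 307.519, 0.078, 106.73, 31.969]]
```

View pics/r_top.png

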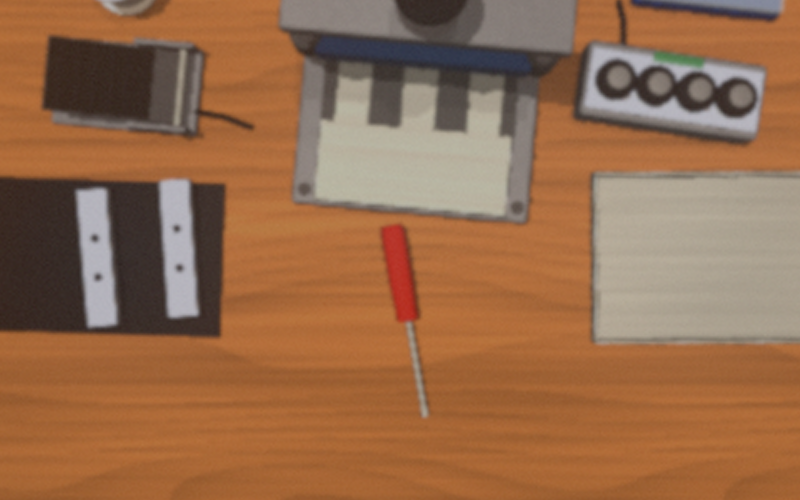

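View pics/r_side.png

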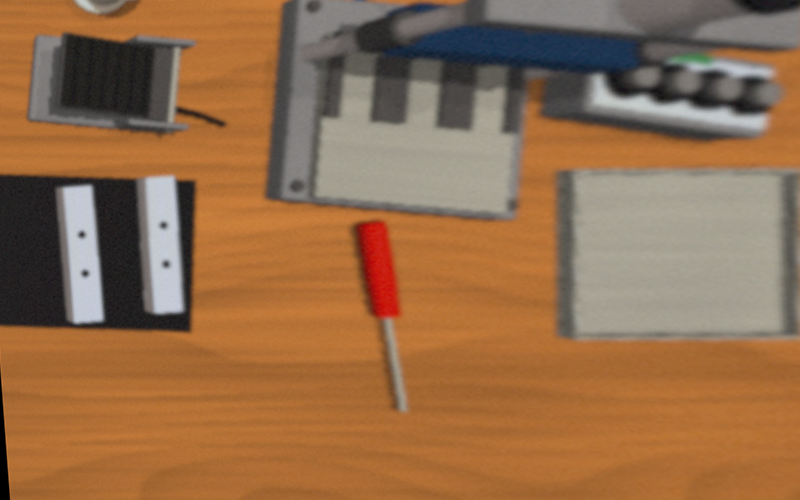

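```bash
python3 - <<'E'
from h import *
T=cams.capture("top");S=cams.capture("side")
for c in(T,S):print("cam",(-c["R"].T@c["t"]).round(),bars(c,21,(220,150),(545,450)).tolist())
a=rect(T,45,620,100,800,260,3.5);b=rect(T,55,660,-170,400,240,2);d=rect(S,55,660,-170,400,240,2)
cv2.imwrite("pics/zoom.png",np.vstack([a,np.hstack([b,d])]))
e=rect(T,30,690,390,400,300,2);f=rect(S,30,690,390,400,300,2);g=rect(T,18,540,-170,400,300,1.5);h=rect(S,18,540,-170,400,300,1.5)
cv2.imwrite("pics/zoom2.png",np.vstack([np.hstack([e,f]),np.hstack([g,h])]))
E
```

```text
cam [465.  -2. 984.] [[442.44, 309.724, 0.083, 139.932, 30.602], [452.19, 226.466, 0.067, 140.653, 30.661]]
cam [499. 659. 769.] [[444.761, 308.911, 0.082, 140.186, 32.277], [454.725, 225.905, 0.062, 141.037, 32.842]]
```

View pics/zoom.png

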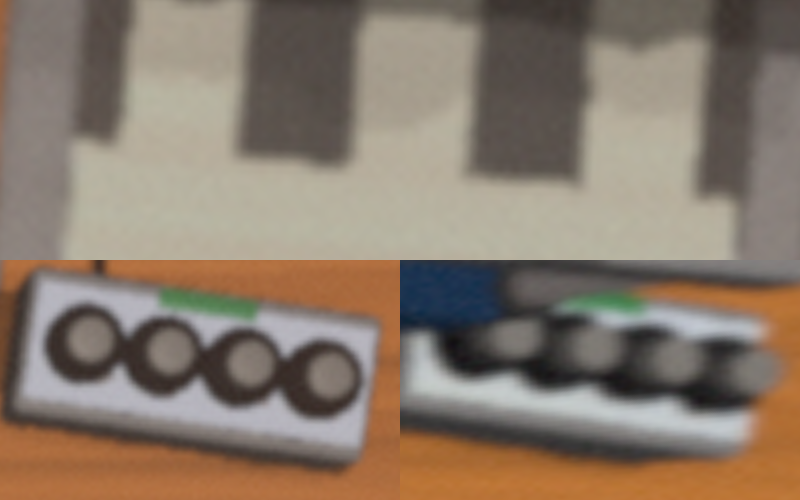

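View pics/zoom2.png

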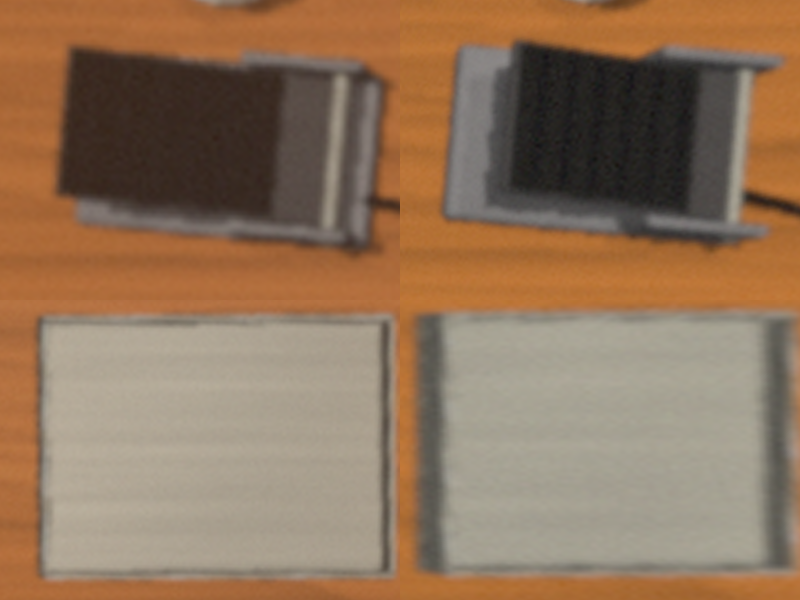

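```bash
cat >> h.py <<'E'
def plan(start,*calls):
    """start (x,y,z,yaw); each call = list of waypoints; prints turn_z,sx,sy,sz relative to call start"""
    s=np.array(start,float)
    for call in calls:
        for w in call:
            w=np.array(w,float);d=w-s;c,n=np.cos(s[3]),np.sin(s[3])
            print(w.round(2).tolist(),"->",np.round([-d[3]/(np.pi/2),(c*d[0]+n*d[1])/250,(n*d[0]-c*d[1])/250,-d[2]/250],4).tolist())
        s=w;print("--")
def slot(k,x):  # k=-1,0,1 ; x along slot
    a=-.088;return [567.5+x*np.cos(a)-66*k*np.sin(a),-16.7+x*np.sin(a)+66*k*np.cos(a)]
PI=np.pi
E
python3 - <<'E'
from h import *
y=PI+.065;q=PI-.088
plan((145.99,504.29,231.3,2.8598),[(300,360,200,y)],[(423.5,224.3,80,y)],[(423.5,224.3,4.5,y)],[(423.5,224.3,130,y)],
 [(*slot(-1,-105),130,q)],[(*slot(-1,-105),50,q),(*slot(-1,-105),43,q)],[(*slot(-1,-32),43,q),(*slot(-1,-32),42,q)],[(*slot(-1,-32),120,q)])
E
```

```text
[300.0, 360.0, 200.0, 3.21] -> [-0.2208, -0.7522, -0.3831, 0.1252]
--
[423.5, 224.3, 80.0, 3.21] -> [-0.0, -0.4577, -0.5737, 0.48]
--
[423.5, 224.3, 4.5, 3.21] -> [-0.0, -0.0, 0.0, 0.302]
--
[423.5, 224.3, 130.0, 3.21] -> [-0.0, -0.0, 0.0, -0.502]
--
[457.11, -73.22, 130.0, 3.05] -> [0.0974, -0.0568, -1.1963, -0.0]
--
[457.11, -73.22, 50.0, 3.05] -> [-0.0, 0.0, 0.0, 0.32]
[457.11, -73.22, 43.0, 3.05] -> [-0.0, 0.0, 0.0, 0.348]
--
[529.82, -79.63, 43.0, 3.05] -> [-0.0, -0.292, 0.0, -0.0]
[529.82, -79.63, 42.0, 3.05] -> [-0.0, -0.292, 0.0, 0.004]
--
[529.82, -79.63, 120.0, 3.05] -> [-0.0, 0.0, 0.0, -0.312]
--
```

Call:
servo_tool:
  increments: [0,0,-0.221,-0.752,-0.383,0.125,0.7,0,0,-0.221,-0.752,-0.383,0.125,0.7,0,0,-0.221,-0.752,-0.383,0.125,0.7,0,0,-0.221,-0.752,-0.383,0.125,0.7,0,0,-0.221,-0.752,-0.383,0.125,0.7,0,0,-0.221,-0.752,-0.383,0.125,0.7,0,0,-0.221,-0.752,-0.383,0.125,0.7,0,0,-0.221,-0.752,-0.383,0.125,0.7,0,0,-0.221,-0.752,-0.383,0.125,0.7,0,0,-0.221,-0.752,-0.383,0.125,0.7]
  force: 60

```text
clock: 1.13
position: [299.4, 360.8, 200.2]
tcp_rot: [3.141, 0.0, -3.075]
ft_force: [-0.5, 0.3, -0.6]
opening: 59.6
gripper_force: 0.0
```

Call:
servo_tool:
  increments: [0,0,0,-0.458,-0.574,0.48,0.7,0,0,0,-0.458,-0.574,0.48,0.7,0,0,0,-0.458,-0.574,0.48,0.7,0,0,0,-0.458,-0.574,0.48,0.7,0,0,0,-0.458,-0.574,0.48,0.7,0,0,0,-0.458,-0.574,0.48,0.7,0,0,0,-0.458,-0.574,0.48,0.7,0,0,0,-0.458,-0.574,0.48,0.7,0,0,0,-0.458,-0.574,0.48,0.7,0,0,0,-0.458,-0.574,0.48,0.7]

```text
clock: 1.97
position: [423.3, 225.8, 81.0]
tcp_rot: [3.141, 0.001, -3.074]
ft_force: [-0.6, -0.5, -0.0]
opening: 60.0
gripper_force: 0.0
```

```bash
python3 - <<'E'
from h import *
o=observe();print(o["clock"],o["position"],o["tcp_rot"],o["opening"])
w=cams.capture("wrist");cv2.imwrite("pics/w1.png",w["color"][:,:,::-1])
E
```

```text
1.9667 [423.26189824 225.76005269  80.97063217] [ 3.14098619e+00  1.21463228e-03 -3.07408629e+00] 60.00386769144475
```

View pics/w1.png

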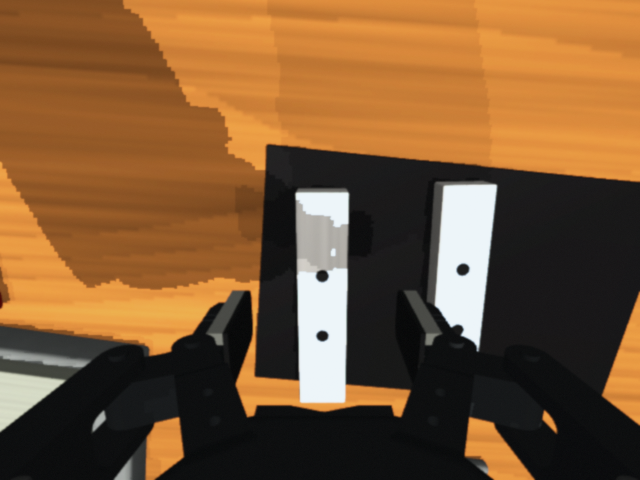

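Call:
servo_tool:
  increments: [0,0,0,0,0,0.1,0.7,0,0,0,0,0,0.2,0.7,0,0,0,0,0,0.26,0.7,0,0,0,0,0,0.29,0.7,0,0,0,0,0,0.302,0.7,0,0,0,0,0,0.302,0.7,0,0,0,0,0,0.302,0.2,0,0,0,0,0,0.302,0.2,0,0,0,0,0,0.302,0.2,0,0,0,0,0,0.302,0.2]
  force: 60

```text
clock: 2.85
position: [424.3, 224.7, 5.8]
tcp_rot: [3.141, 0.002, -3.076]
ft_force: [-1.4, 0.0, 8.6]
opening: 28.7
gripper_force: 59.9
```

Call:
servo_tool:
  increments: [0,0,0,0,0,0,0.2,0,0,0,0,0,0,0.2,0,0,0,0,0,0,0.2,0,0,0,0,0,-0.05,0.2,0,0,0,0,0,-0.15,0.2,0,0,0,0,0,-0.3,0.2,0,0,0,0,0,-0.45,0.2,0,0,0,0,0,-0.502,0.2,0,0,0,0,0,-0.502,0.2,0,0,0,0,0,-0.502,0.2]

```text
clock: 3.68
position: [424.1, 224.5, 130.8]
tcp_rot: [3.141, 0.002, -3.076]
ft_force: [0.6, -0.5, -1.7]
opening: 28.5
gripper_force: 59.7
```

```bash
python3 - <<'E'
from h import *
o=observe();print(o["clock"],o["position"],o["tcp_rot"],o["opening"],o["gripper_force"])
S=cams.capture("side");cv2.imwrite("pics/s1.png",S["color"][230:470,200:520,::-1].repeat(2,0).repeat(2,1))
E
```

```text
3.6833 [424.1018426  224.49498175 130.82303886] [ 3.14100097e+00  2.09778477e-03 -3.07628250e+00] 28.45531117313514 59.71889019012451
```

View pics/s1.png

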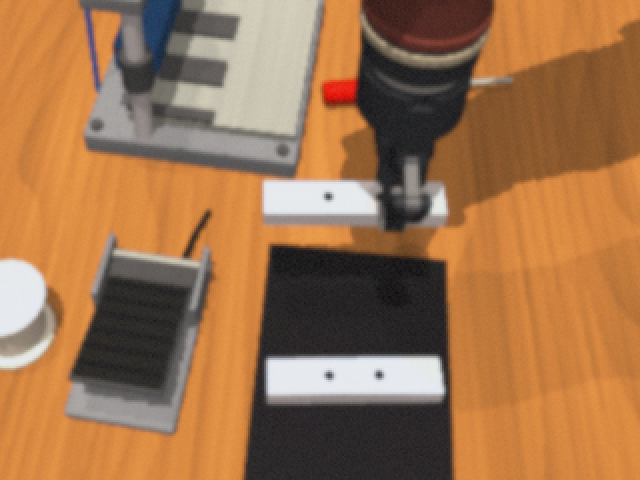

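```bash
python3 - <<'E'
from h import *
y=PI+.065;q=PI-.088
plan((423.5,224.3,130,y),[(440,60,130,q)],[(*slot(-1,-105),130,q),(*slot(-1,-105),60,q)],[(*slot(-1,-105),43,q),(*slot(-1,-32),43,q)])
E
```

```text
[440.0, 60.0, 130.0, 3.05] -> [0.0974, -0.0232, -0.6601, -0.0]
--
[457.11, -73.22, 130.0, 3.05] -> [-0.0, -0.115, -0.5248, -0.0]
[457.11, -73.22, 60.0, 3.05] -> [-0.0, -0.115, -0.5248, 0.28]
--
[457.11, -73.22, 43.0, 3.05] -> [-0.0, 0.0, 0.0, 0.068]
[529.82, -79.63, 43.0, 3.05] -> [-0.0, -0.292, 0.0, 0.068]
--
```

Call:
servo_tool:
  increments: [0,0,0.097,-0.023,-0.66,0,0.2,0,0,0.097,-0.023,-0.66,0,0.2,0,0,0.097,-0.023,-0.66,0,0.2,0,0,0.097,-0.023,-0.66,0,0.2,0,0,0.097,-0.023,-0.66,0,0.2,0,0,0.097,-0.023,-0.66,0,0.2,0,0,0.097,-0.023,-0.66,0,0.2,0,0,0.097,-0.023,-0.66,0,0.2,0,0,0.097,-0.023,-0.66,0,0.2,0,0,0.097,-0.023,-0.66,0,0.2]

```text
clock: 4.57
position: [439.7, 61.1, 129.8]
tcp_rot: [3.142, -0.001, 3.057]
ft_force: [0.6, -0.0, -1.7]
opening: 28.1
gripper_force: 60.0
```

Call:
servo_tool:
  increments: [0,0,0,-0.115,-0.525,0,0.2,0,0,0,-0.115,-0.525,0,0.2,0,0,0,-0.115,-0.525,0,0.2,0,0,0,-0.115,-0.525,0,0.2,0,0,0,-0.115,-0.525,0,0.2,0,0,0,-0.115,-0.525,0.1,0.2,0,0,0,-0.115,-0.525,0.2,0.2,0,0,0,-0.115,-0.525,0.28,0.2,0,0,0,-0.115,-0.525,0.28,0.2,0,0,0,-0.115,-0.525,0.28,0.2]

```text
clock: 5.4
position: [456.3, -71.6, 59.7]
tcp_rot: [3.141, -0.003, 3.056]
ft_force: [0.3, -0.8, -1.1]
opening: 28.7
gripper_force: 60.3
```

```bash
python3 - <<'E'
from h import *
o=observe();print(o["clock"],o["position"],o["tcp_rot"],o["opening"],o["gripper_force"])
T=cams.capture("top");S=cams.capture("side")
a=rect(T,60,620,50,300,600,2)[:500];b=rect(S,60,620,50,400,600,2)[:500]
cv2.imwrite("pics/z3.png",np.hstack([a,b]))
E
```

```text
5.4 [456.34280077 -71.62298959  59.66581192] [ 3.14071280e+00 -2.54018924e-03  3.05625459e+00] 28.676027144546033 60.25024652481079
```

View pics/z3.png

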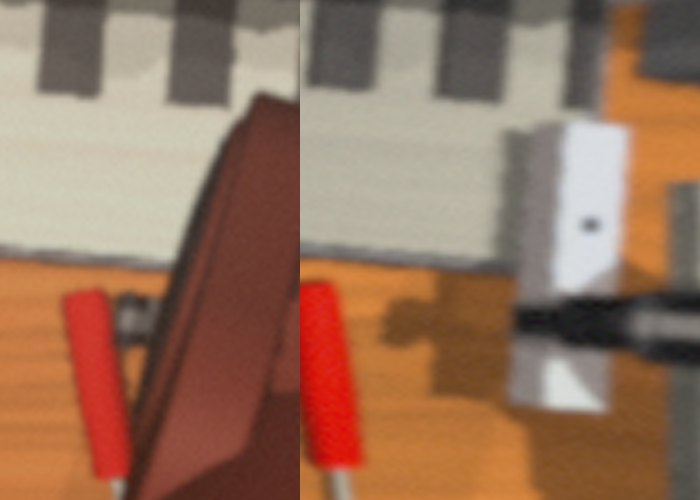

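Call:
servo_tool:
  increments: [0,0,0,0,0,0.05,0.2,0,0,0,0,0,0.068,0.2,0,0,0,0,0,0.068,0.2,0,0,0,0,0,0.068,0.2,0,0,0,0,0,0.068,0.2,0,0,0,-0.02,0,0.068,0.2,0,0,0,-0.04,0,0.068,0.2,0,0,0,-0.06,0,0.068,0.2,0,0,0,-0.08,0,0.068,0.2,0,0,0,-0.1,0,0.068,0.2]

```text
clock: 6.33
position: [483.0, -75.5, 43.1]
tcp_rot: [-3.142, 0.0, 3.055]
ft_force: [0.4, -0.6, -2.5]
opening: 28.3
gripper_force: 60.3
```

```bash
python3 - <<'E'
from h import *
o=observe();print(o["clock"],o["position"],o["tcp_rot"],o["ft_force"],o["ft_torque"])
E
```

```text
6.3333 [483.03301846 -75.50196024  43.12123778] [-3.14154805e+00  3.05994387e-04  3.05454326e+00] [ 0.43968142 -0.64219136 -2.50620623] [ 0.04490671  0.0458923  -0.04035284]
```

Call:
servo_tool:
  increments: [0,0,0,-0.03,0,0,0.2,0,0,0,-0.06,0,0,0.2,0,0,0,-0.09,0,0,0.2,0,0,0,-0.12,0,0,0.2,0,0,0,-0.15,0,0,0.2,0,0,0,-0.18,0,0,0.2,0,0,0,-0.192,0,0,0.2,0,0,0,-0.192,0,0,0.2,0,0,0,-0.192,0,0,0.2,0,0,0,-0.192,0,0,0.2]

```text
clock: 7.17
position: [529.7, -79.5, 43.0]
tcp_rot: [3.142, -0.0, 3.055]
ft_force: [-0.4, 0.5, -1.0]
opening: 29.0
gripper_force: 60.4
```

Call:
servo_tool:
  increments: [0,0,0,0,0,0.004,0.2,0,0,0,0,0,0.004,0.2,0,0,0,0,0,0.004,0.2,0,0,0,0,0,0.004,0.6,0,0,0,0,0,0.004,0.6,0,0,0,0,0,0.004,0.6,0,0,0,0,0,0.004,0.6,0,0,0,0,0,0.004,0.6,0,0,0,0,0,-0.05,0.6,0,0,0,0,0,-0.15,0.6]

```text
clock: 8.0
position: [527.9, -79.0, 78.7]
tcp_rot: [3.141, -0.005, 3.054]
ft_force: [-0.0, -1.0, 0.2]
opening: 51.0
gripper_force: 0.0
```

```bash
python3 - <<'E'
from h import *
o=observe();print(o["clock"],o["position"],o["tcp_rot"],o["ft_force"],o["opening"])
S=cams.capture("side");print(bars(S,58,(450,-150),(640,60)),bars(S,21,(220,250),(545,450)))
y=PI+.081;q=PI-.088;A=(443.5-30,309.3-2.4)
e=slot(-1,-32)
plan((*e,79.5,q),[(*e,140,q),(470,120,140,q)],[(*A,90,y)],[(*A,4.5,y)],[(*A,130,y)],
[(*slot(1,-105),130,q),(*slot(1,-105),60,q)],[(*slot(1,-105),43,q),(*slot(1,-32),43,q)])
E
```

```text
8.0 [527.93360977 -78.98983166  78.68301085] [ 3.14064171 -0.0049569   3.05448988] [-0.02219603 -0.96214741  0.19918211] 50.96320420661102
[[ 5.54876e+02  5.08700e+00 -7.90000e-02  1.19820e+02  1.22422e+02]
 [ 5.82418e+02 -8.51220e+01 -8.60000e-02  3.89140e+01  8.86180e+01]] [[4.44679e+02 3.09265e+02 8.00000e-02 1.40992e+02 3.35910e+01]]
[529.82, -79.63, 140.0, 3.05] -> [-0.0, 0.0, 0.0, -0.242]
[470.0, 120.0, 140.0, 3.05] -> [-0.0, 0.3085, 0.7744, -0.242]
--
[413.5, 306.9, 90.0, 3.22] -> [-0.1076, 0.2908, 0.7248, 0.2]
--
[413.5, 306.9, 4.5, 3.22] -> [-0.0, -0.0, 0.0, 0.342]
--
[413.5, 306.9, 130.0, 3.22] -> [-0.0, -0.0, 0.0, -0.502]
--
[468.71, 58.27, 130.0, 3.05] -> [0.1076, -0.1396, -1.0091, -0.0]
[468.71, 58.27, 60.0, 3.05] -> [0.1076, -0.1396, -1.0091, 0.28]
--
[468.71, 58.27, 43.0, 3.05] -> [-0.0, 0.0, 0.0, 0.068]
[541.42, 51.86, 43.0, 3.05] -> [-0.0, -0.292, 0.0, 0.068]
--
```

Call:
servo_tool:
  increments: [0,0,0,0,0,-0.15,0.6,0,0,0,0,0,-0.242,0.6,0,0,0,0.308,0.774,-0.242,0.6,0,0,0,0.308,0.774,-0.242,0.6,0,0,0,0.308,0.774,-0.242,0.7,0,0,0,0.308,0.774,-0.242,0.7,0,0,0,0.308,0.774,-0.242,0.7,0,0,0,0.308,0.774,-0.242,0.7,0,0,0,0.308,0.774,-0.242,0.7,0,0,0,0.308,0.774,-0.242,0.7]

```text
clock: 8.88
position: [470.4, 119.9, 141.1]
tcp_rot: [-3.141, 0.001, 3.056]
ft_force: [0.8, -0.5, 0.2]
opening: 59.9
gripper_force: 0.0
```

Call:
servo_tool:
  increments: [0,0,-0.108,0.291,0.725,0.2,0.7,0,0,-0.108,0.291,0.725,0.2,0.7,0,0,-0.108,0.291,0.725,0.2,0.7,0,0,-0.108,0.291,0.725,0.2,0.7,0,0,-0.108,0.291,0.725,0.2,0.7,0,0,-0.108,0.291,0.725,0.2,0.7,0,0,-0.108,0.291,0.725,0.2,0.7,0,0,-0.108,0.291,0.725,0.2,0.7,0,0,-0.108,0.291,0.725,0.2,0.7,0,0,-0.108,0.291,0.725,0.2,0.7]

```text
clock: 9.72
position: [414.4, 305.5, 91.4]
tcp_rot: [-3.142, 0.001, -3.061]
ft_force: [0.3, 0.6, -0.1]
opening: 59.7
gripper_force: 0.0
```

```bash
python3 - <<'E'
from h import *
o=observe();print(o["clock"],o["position"],o["tcp_rot"],o["opening"])
T=cams.capture("top");S=cams.capture("side")
cv2.imwrite("pics/z4.png",np.hstack([rect(T,58,640,80,400,400,1.8),rect(S,58,640,80,400,400,1.8)]))
E
```

```text
9.7167 [414.44107982 305.50664106  91.35704679] [-3.14157256e+00  5.05699640e-04 -3.06149158e+00] 59.7052891695813
```

View pics/z4.png

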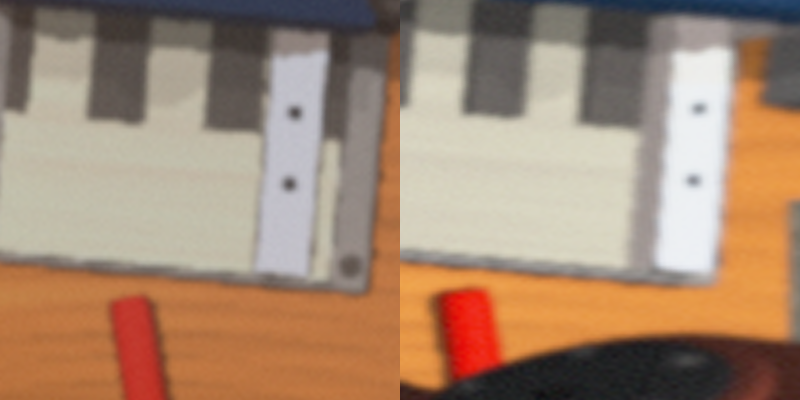

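Call:
servo_tool:
  increments: [0,0,0,0,0,0.1,0.7,0,0,0,0,0,0.22,0.7,0,0,0,0,0,0.29,0.7,0,0,0,0,0,0.33,0.7,0,0,0,0,0,0.342,0.7,0,0,0,0,0,0.342,0.7,0,0,0,0,0,0.342,0.2,0,0,0,0,0,0.342,0.2,0,0,0,0,0,0.342,0.2,0,0,0,0,0,0.342,0.2]
  force: 60

```text
clock: 10.65
position: [414.3, 307.3, 7.0]
tcp_rot: [3.141, 0.002, -3.059]
ft_force: [-1.4, -0.7, 6.2]
opening: 28.3
gripper_force: 60.1
```

Call:
servo_tool:
  increments: [0,0,0,0,0,0,0.2,0,0,0,0,0,0,0.2,0,0,0,0,0,0,0.2,0,0,0,0,0,-0.05,0.2,0,0,0,0,0,-0.15,0.2,0,0,0,0,0,-0.3,0.2,0,0,0,0,0,-0.45,0.2,0,0,0,0,0,-0.502,0.2,0,0,0,0,0,-0.502,0.2,0,0,0,0,0,-0.502,0.2]

```text
clock: 11.48
position: [413.9, 307.1, 131.9]
tcp_rot: [3.141, 0.002, -3.059]
ft_force: [-0.1, 0.0, -3.4]
opening: 28.3
gripper_force: 59.7
```

```bash
python3 - <<'E'
from h import *
o=observe();print(o["clock"],o["position"],o["tcp_rot"],o["opening"],o["gripper_force"])
y=PI+.081;q=PI-.088;A=(443.5-30,309.3-2.4)
plan((*A,130,y),[(440,160,130,q)],[(*slot(1,-105),130,q),(*slot(1,-105),60,q)])
E
```

```text
11.4833 [413.89984842 307.1148777  131.94027773] [ 3.14068848e+00  2.06677093e-03 -3.05885641e+00] 28.278193394764386 59.71132278442383
[440.0, 160.0, 130.0, 3.05] -> [0.1076, -0.0581, -0.5943, -0.0]
--
[468.71, 58.27, 130.0, 3.05] -> [-0.0, -0.1501, -0.3952, -0.0]
[468.71, 58.27, 60.0, 3.05] -> [-0.0, -0.1501, -0.3952, 0.28]
--
```

Call:
servo_tool:
  increments: [0,0,0.108,-0.058,-0.594,0,0.2,0,0,0.108,-0.058,-0.594,0,0.2,0,0,0.108,-0.058,-0.594,0,0.2,0,0,0.108,-0.058,-0.594,0,0.2,0,0,0.108,-0.058,-0.594,0,0.2,0,0,0.108,-0.058,-0.594,0,0.2,0,0,0.108,-0.058,-0.594,0,0.2,0,0,0.108,-0.058,-0.594,0,0.2,0,0,0.108,-0.058,-0.594,0,0.2,0,0,0.108,-0.058,-0.594,0,0.2]

```text
clock: 12.32
position: [439.8, 160.8, 130.8]
tcp_rot: [-3.142, -0.0, 3.056]
ft_force: [0.1, -0.4, -2.0]
opening: 28.6
gripper_force: 60.1
```

Call:
servo_tool:
  increments: [0,0,0,-0.15,-0.395,0,0.2,0,0,0,-0.15,-0.395,0,0.2,0,0,0,-0.15,-0.395,0,0.2,0,0,0,-0.15,-0.395,0,0.2,0,0,0,-0.15,-0.395,0.1,0.2,0,0,0,-0.15,-0.395,0.2,0.2,0,0,0,-0.15,-0.395,0.28,0.2,0,0,0,-0.15,-0.395,0.28,0.2,0,0,0,-0.15,-0.395,0.28,0.2,0,0,0,-0.15,-0.395,0.28,0.2]

```text
clock: 13.15
position: [469.5, 58.9, 62.0]
tcp_rot: [3.141, 0.001, 3.055]
ft_force: [0.3, -0.4, -2.3]
opening: 28.4
gripper_force: 60.3
```

Call:
servo_tool:
  increments: [0,0,0,0,0,0.04,0.2,0,0,0,0,0,0.06,0.2,0,0,0,0,0,0.06,0.2,0,0,0,0,0,0.06,0.2,0,0,0,0,0,0.06,0.2,0,0,0,-0.02,0,0.06,0.2,0,0,0,-0.04,0,0.06,0.2,0,0,0,-0.06,0,0.06,0.2,0,0,0,-0.08,0,0.06,0.2,0,0,0,-0.1,0,0.06,0.2]

```text
clock: 13.98
position: [494.6, 56.1, 46.1]
tcp_rot: [-3.142, 0.0, 3.055]
ft_force: [-0.3, 0.8, -2.8]
opening: 28.0
gripper_force: 60.4
```

Call:
servo_tool:
  increments: [0,0,0,-0.03,0,0,0.2,0,0,0,-0.06,0,0,0.2,0,0,0,-0.09,0,0,0.2,0,0,0,-0.12,0,0,0.2,0,0,0,-0.15,0,0,0.2,0,0,0,-0.18,0,0,0.2,0,0,0,-0.192,0,0,0.2,0,0,0,-0.192,0,0,0.2,0,0,0,-0.192,0,0.004,0.2,0,0,0,-0.192,0,0.006,0.2]

```text
clock: 14.82
position: [541.1, 52.1, 44.3]
tcp_rot: [-3.142, -0.001, 3.055]
ft_force: [0.1, 0.1, -1.3]
opening: 28.4
gripper_force: 60.4
```

Call:
servo_tool:
  increments: [0,0,0,0,0,0,0.2,0,0,0,0,0,0,0.2,0,0,0,0,0,0,0.2,0,0,0,0,0,0,0.6,0,0,0,0,0,0,0.6,0,0,0,0,0,0,0.6,0,0,0,0,0,0,0.6,0,0,0,0,0,0,0.6,0,0,0,0,0,-0.1,0.6,0,0,0,0,0,-0.2,0.6]

```text
clock: 15.65
position: [540.3, 52.1, 94.0]
tcp_rot: [-3.141, -0.003, 3.055]
ft_force: [0.7, 0.1, -0.1]
opening: 51.0
gripper_force: 0.0
```

```bash
python3 - <<'E'
from h import *
o=observe();print(o["clock"],o["position"],o["tcp_rot"],o["ft_force"],o["opening"])
q=PI-.14;e=slot(1,-32)
k=lambda i:(611-.1395*(i),-272.7-.990*(i))
plan((*e,93.5,PI-.088),[(470,20,180,q)],[(480,-190,180,q)],[(*k(-60),100,q),(*k(-60),76,q)],[(*k(-60),59,q)])
E
```

```text
15.65 [540.25518683  52.06243857  94.03145923] [-3.14146009 -0.00330573  3.05453087] [ 0.74027855  0.13658389 -0.12103751] 51.00875153466407
[470.0, 20.0, 180.0, 3.0] -> [0.0331, 0.2734, -0.152, -0.346]
--
[480.0, -190.0, 180.0, 3.0] -> [-0.0, -0.1568, -0.8262, -0.0]
--
[619.37, -213.3, 100.0, 3.0] -> [-0.0, -0.565, -0.0145, 0.32]
[619.37, -213.3, 76.0, 3.0] -> [-0.0, -0.565, -0.0145, 0.416]
--
[619.37, -213.3, 59.0, 3.0] -> [-0.0, 0.0, 0.0, 0.068]
--
```

Call:
servo_tool:
  increments: [0,0,0,0,0,-0.2,0.6,0,0,0,0,0,-0.346,0.6,0,0,0.033,0.273,-0.152,-0.346,0.6,0,0,0.033,0.273,-0.152,-0.346,0.6,0,0,0.033,0.273,-0.152,-0.346,0,0,0,0.033,0.273,-0.152,-0.346,0,0,0,0.033,0.273,-0.152,-0.346,0,0,0,0.033,0.273,-0.152,-0.346,0,0,0,0.033,0.273,-0.152,-0.346,0,0,0,0.033,0.273,-0.152,-0.346,0]

```text
clock: 16.48
position: [470.8, 20.3, 180.8]
tcp_rot: [3.142, -0.0, 3.003]
ft_force: [-0.2, -0.6, 0.5]
opening: -0.2
gripper_force: 0.0
```

Call:
servo_tool:
  increments: [0,0,0,-0.157,-0.826,0,0,0,0,0,-0.157,-0.826,0,0,0,0,0,-0.157,-0.826,0,0,0,0,0,-0.157,-0.826,0,0,0,0,0,-0.157,-0.826,0,0,0,0,0,-0.157,-0.826,0,0,0,0,0,-0.157,-0.826,0,0,0,0,0,-0.157,-0.826,0,0,0,0,0,-0.157,-0.826,0,0,0,0,0,-0.157,-0.826,0,0]

```text
clock: 17.32
position: [480.7, -188.5, 181.0]
tcp_rot: [3.141, -0.0, 3.005]
ft_force: [0.2, -0.1, 0.8]
opening: -0.1
gripper_force: 0.0
```

```bash
python3 - <<'E'
from h import *
o=observe();print(o["clock"],o["position"],o["tcp_rot"],o["opening"])
T=cams.capture("top");S=cams.capture("side")
cv2.imwrite("pics/z5.png",np.hstack([rect(T,58,650,100,400,500,2),rect(S,58,650,100,400,500,2)]))
E
```

```text
17.3167 [ 480.70339888 -188.49140306  181.02671056] [ 3.14127822e+00 -2.81169990e-04  3.00459399e+00] -0.11224844901641472
```

View pics/z5.png

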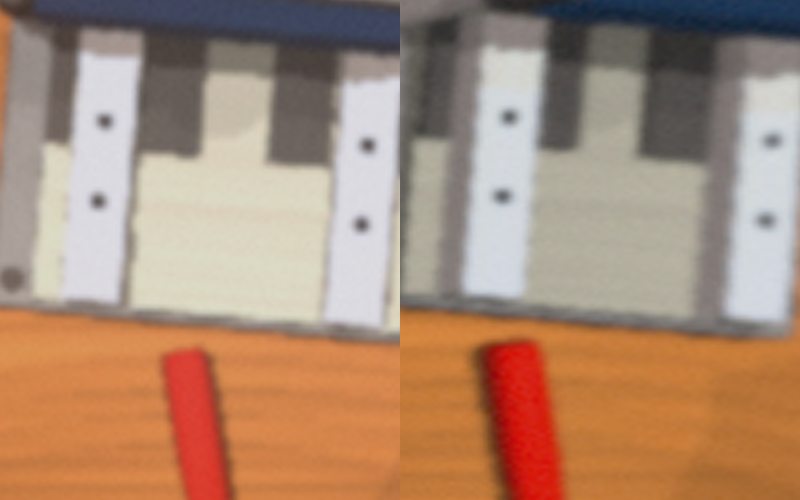

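Call:
servo_tool:
  increments: [0,0,0,-0.565,-0.0145,0.2,0,0,0,0,-0.565,-0.0145,0.2,0,0,0,0,-0.565,-0.0145,0.2,0,0,0,0,-0.565,-0.0145,0.2,0,0,0,0,-0.565,-0.0145,0.2,0,0,0,0,-0.565,-0.0145,0.32,0,0,0,0,-0.565,-0.0145,0.38,0,0,0,0,-0.565,-0.0145,0.416,0,0,0,0,-0.565,-0.0145,0.416,0,0,0,0,-0.565,-0.0145,0.416,0]

```text
clock: 18.25
position: [619.9, -212.6, 77.6]
tcp_rot: [3.142, -0.0, 3.003]
ft_force: [-0.3, 0.5, -0.5]
opening: 0.1
gripper_force: 0.0
```

Call:
servo_tool:
  increments: [0,0,0,0,0,0,0,0,0,0,0,0,0.01,0,0,0,0,0,0,0.02,0,0,0,0,0,0,0.028,0,0,0,0,0,0,0.036,0,0,0,0,0,0,0.044,0,0,0,0,0,0,0.048,0,0,0,0,0,0,0.048,0,0,0,0,0,0,0.048,0,0,0,0,0,0,0.048,0]

```text
clock: 19.08
position: [620.1, -213.1, 65.2]
tcp_rot: [-3.142, 0.0, 3.003]
ft_force: [0.4, 0.2, 2.6]
opening: -0.2
gripper_force: 1.2
```

Call:
servo_tool:
  increments: [0,0,0,0,0,0.008,0,0,0,0,0,0,0.012,0,0,0,0,0,0,0.016,0,0,0,0,0,0,0.018,0,0,0,0,0,0,0.02,0,0,0,0,0,0,0.022,0,0,0,0,0,0,0.022,0,0,0,0,0,0,0.022,0,0,0,0,0,0,0.022,0,0,0,0,0,0,0.022,0]

```text
clock: 19.92
position: [620.2, -213.1, 60.9]
tcp_rot: [-3.141, 0.001, 3.003]
ft_force: [-3.7, 2.8, 16.1]
opening: 0.0
gripper_force: 7.8
```

Call:
servo_tool:
  increments: [0,0,0,0,0,-0.06,0,0,0,0,0,0,-0.13,0,0,0,0,0,0,-0.14,0,0,0,0,0,-0.16,-0.14,0,0,0,0,0,-0.32,-0.14,0,0,0,0,0,-0.32,-0.14,0,0,0,0,0,-0.32,-0.14,0,0,0,0,0,-0.32,-0.14,0,0,0,0,0,-0.32,-0.1,0,0,0,0,0,-0.32,-0.06,0]

```text
clock: 20.75
position: [609.4, -291.3, 74.0]
tcp_rot: [-3.141, 0.001, 3.004]
ft_force: [-0.0, -0.5, -0.3]
opening: -0.0
gripper_force: 0.0
```

Call:
servo_tool:
  increments: [0,0,0,0,0,0,0,0,0,0,0,0,0.012,0,0,0,0,0,0,0.024,0,0,0,0,0,0,0.034,0,0,0,0,0,0,0.042,0,0,0,0,0,0,0.05,0,0,0,0,0,0,0.056,0,0,0,0,0,0,0.06,0,0,0,0,0,0,0.06,0,0,0,0,0,0,0.06,0]

```text
clock: 21.58
position: [609.2, -291.9, 61.0]
tcp_rot: [3.141, 0.001, 3.003]
ft_force: [-3.8, 5.8, 12.9]
opening: -0.0
gripper_force: 6.7
```

Call:
servo_tool:
  increments: [0,0,0,0,0,0.002,0,0,0,0,0,0,0.002,0,0,0,0,0,0,-0.06,0,0,0,0,0,0,-0.13,0,0,0,0,0,0,-0.14,0,0,0,0,0,-0.16,-0.14,0,0,0,0,0,-0.16,-0.14,0,0,0,0,0,-0.16,-0.14,0,0,0,0,0,-0.16,-0.1,0,0,0,0,0,-0.16,-0.06,0]

```text
clock: 22.42
position: [603.6, -331.5, 73.7]
tcp_rot: [-3.142, 0.0, 3.003]
ft_force: [-1.0, 0.1, -0.4]
opening: -0.3
gripper_force: 0.0
```

Call:
servo_tool:
  increments: [0,0,0,0,0,0,0,0,0,0,0,0,0.012,0,0,0,0,0,0,0.024,0,0,0,0,0,0,0.034,0,0,0,0,0,0,0.042,0,0,0,0,0,0,0.05,0,0,0,0,0,0,0.056,0,0,0,0,0,0,0.062,0,0,0,0,0,0,0.062,0,0,0,0,0,0,0.062,0]

```text
clock: 23.25
position: [603.6, -331.5, 60.9]
tcp_rot: [-3.142, 0.001, 3.003]
ft_force: [-5.1, 6.4, 17.2]
opening: 0.1
gripper_force: 8.3
```

```bash
python3 - <<'E'
from h import *
o=observe();print(o["clock"],o["position"],o["tcp_rot"],o["opening"])
q=PI-.14
k=lambda i:(611-.1395*(i),-272.7-.990*(i))
plan((*k(60),58,q),[(*k(60),130,q),(470,-220,190,q)],[(460,0,200,PI)],[(510,220,200,PI)],[(625.7,330,120,PI),(625.7,330,66,PI)])
S=cams.capture("side");T=cams.capture("top")
print(bars(S,58,(480,30),(590,70)),bars(T,58,(480,20),(590,70)))
E
```

```text
23.25 [ 603.64880951 -331.54246037   60.92841812] [-3.14155538e+00  1.04097964e-03  3.00305614e+00] 0.08357800242158163
[602.63, -332.1, 130.0, 3.0] -> [-0.0, 0.0, 0.0, -0.288]
[470.0, -220.0, 190.0, 3.0] -> [-0.0, 0.5879, 0.37, -0.528]
--
[460.0, 0.0, 200.0, 3.14] -> [-0.0891, 0.1624, 0.8658, -0.04]
--
[510.0, 220.0, 200.0, 3.14] -> [-0.0, -0.2, 0.88, -0.0]
--
[625.7, 330.0, 120.0, 3.14] -> [-0.0, -0.4628, 0.44, 0.32]
[625.7, 330.0, 66.0, 3.14] -> [-0.0, -0.4628, 0.44, 0.536]
--
[[543.75  50.25   0.    39.5   92.5 ]] [[541.5   45.25   0.    49.5   97.  ]]
```

Call:
servo_tool:
  increments: [0,0,0,0,0,0,0,0,0,0,0,0,-0.15,0,0,0,0,0,0,-0.288,0,0,0,0,0.588,0.37,-0.528,0,0,0,0,0.588,0.37,-0.528,0,0,0,0,0.588,0.37,-0.528,0,0,0,0,0.588,0.37,-0.528,0,0,0,0,0.588,0.37,-0.528,0,0,0,0,0.588,0.37,-0.528,0,0,0,0,0.588,0.37,-0.528,0]

```text
clock: 24.18
position: [470.9, -220.0, 192.0]
tcp_rot: [-3.14, 0.002, 3.003]
ft_force: [0.2, -1.1, 0.2]
opening: -0.3
gripper_force: 0.0
```

Call:
servo_tool:
  increments: [0,0,-0.089,0.162,0.866,-0.04,0,0,0,-0.089,0.162,0.866,-0.04,0,0,0,-0.089,0.162,0.866,-0.04,0,0,0,-0.089,0.162,0.866,-0.04,0,0,0,-0.089,0.162,0.866,-0.04,0,0,0,-0.089,0.162,0.866,-0.04,0,0,0,-0.089,0.162,0.866,-0.04,0,0,0,-0.089,0.162,0.866,-0.04,0,0,0,-0.089,0.162,0.866,-0.04,0,0,0,-0.089,0.162,0.866,-0.04,0]

```text
clock: 25.02
position: [461.0, -1.1, 200.7]
tcp_rot: [-3.141, -0.0, 3.141]
ft_force: [-0.0, 0.4, 0.4]
opening: -0.1
gripper_force: 0.0
```

Call:
servo_tool:
  increments: [0,0,0,-0.2,0.88,0,0,0,0,0,-0.2,0.88,0,0,0,0,0,-0.2,0.88,0,0,0,0,0,-0.2,0.88,0,0,0,0,0,-0.2,0.88,0,0,0,0,0,-0.2,0.88,0,0,0,0,0,-0.2,0.88,0,0,0,0,0,-0.2,0.88,0,0,0,0,0,-0.2,0.88,0,0,0,0,0,-0.2,0.88,0,0]

```text
clock: 25.85
position: [510.4, 218.6, 201.0]
tcp_rot: [-3.141, -0.0, 3.14]
ft_force: [0.1, -0.3, -0.2]
opening: -0.2
gripper_force: 0.0
```

Call:
servo_tool:
  increments: [0,0,0,-0.463,0.44,0.1,0,0,0,0,-0.463,0.44,0.1,0,0,0,0,-0.463,0.44,0.1,0,0,0,0,-0.463,0.44,0.2,0,0,0,0,-0.463,0.44,0.32,0,0,0,0,-0.463,0.44,0.4,0,0,0,0,-0.463,0.44,0.47,0,0,0,0,-0.463,0.44,0.536,0,0,0,0,-0.463,0.44,0.536,0,0,0,0,-0.463,0.44,0.536,0]

```text
clock: 26.68
position: [625.7, 328.8, 66.7]
tcp_rot: [-3.141, -0.002, 3.141]
ft_force: [-0.4, 0.1, 0.3]
opening: -0.0
gripper_force: 0.0
```

```bash
python3 - <<'E'
from h import *
o=observe();print(o["clock"],o["position"],o["tcp_rot"],o["ft_force"])
T=cams.capture("top");S=cams.capture("side")
cv2.imwrite("pics/z6.png",np.vstack([np.hstack([rect(T,58,640,80,400,300,1.8),rect(S,58,640,80,400,300,1.8)]),np.hstack([rect(T,56,690,400,400,300,2),rect(S,56,690,400,400,300,2)])]))
E
```

```text
26.6833 [625.70553875 328.7873533   66.67978939] [-3.14083223e+00 -1.63056945e-03  3.14098875e+00] [-0.38210298  0.12392537  0.32896764]
```

View pics/z6.png

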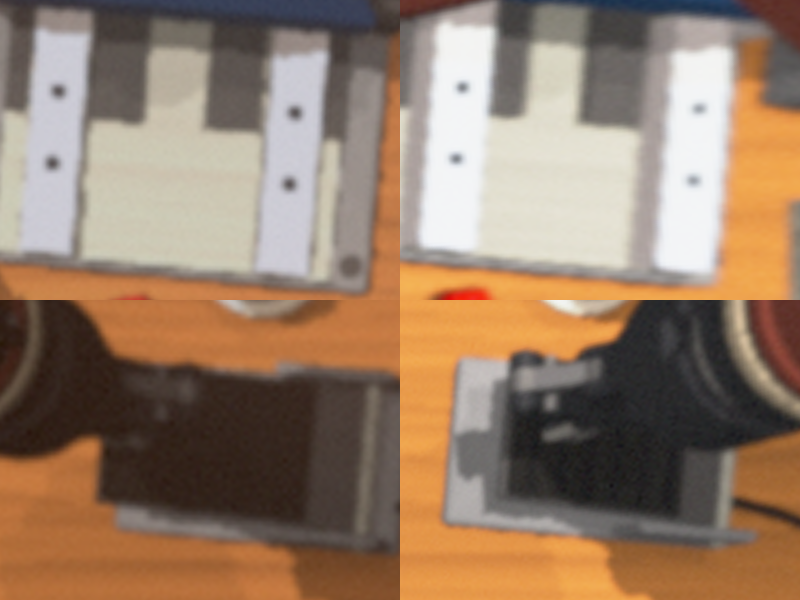

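Call:
servo_tool:
  increments: [0,0,0,0,0,0.02,0,0,0,0,0,0,0.04,0,0,0,0,0,0,0.06,0,0,0,0,0,0,0.08,0,0,0,0,0,0,0.1,0,0,0,0,0,0,0.115,0,0,0,0,0,0,0.125,0,0,0,0,0,0,0.132,0,0,0,0,0,0,0.132,0,0,0,0,0,0,0.132,0]

```text
clock: 27.62
position: [627.2, 333.2, 36.3]
tcp_rot: [3.136, 0.004, -3.139]
ft_force: [-1.3, 7.5, 12.7]
opening: -0.1
gripper_force: 6.2
```

Call:
servo_tool:
  increments: [0,0,0,0,0,0.006,0,0,0,0,0,0,0.012,0,0,0,0,0,0,0.018,0,0,0,0,0,0,0.022,0,0,0,0,0,0,0.024,0,0,0,0,0,0,0.026,0,0,0,0,0,0,0.028,0,0,0,0,0,0,0.028,0,0,0,0,0,0,0.028,0,0,0,0,0,0,0.028,0]

```text
clock: 28.45
position: [627.4, 333.3, 31.6]
tcp_rot: [3.136, 0.005, -3.139]
ft_force: [-7.0, 5.0, 30.3]
opening: 0.3
gripper_force: 14.6
```

Call:
servo_tool:
  increments: [0,0,0,0,0,0.002,0,0,0,0,0,0,0.002,0,0,0,0,0,0,0.002,0,0,0,0,0,0,0.002,0,0,0,0,0,0,0.002,0,0,0,0,0,0,0.002,0,0,0,0,0,0,0.002,0,0,0,0,0,0,0.002,0,0,0,0,0,0,0.002,0,0,0,0,0,0,0.002,0]

```text
clock: 29.28
position: [627.4, 333.3, 31.5]
tcp_rot: [3.136, 0.005, -3.139]
ft_force: [-8.2, 4.5, 32.6]
opening: 0.1
gripper_force: 16.2
```

```bash
python3 - <<'E'
from h import *
o=observe();print(o["clock"],o["position"],o["ft_force"])
T=cams.capture("top");S=cams.capture("side")
print(bars(S,58,(480,20),(590,70)),bars(T,58,(480,20),(590,70)))
cv2.imwrite("pics/z7.png",np.hstack([rect(T,58,680,80,400,400,1.8),S["color"][120:320,200:400,::-1].repeat(2,0).repeat(2,1)]))
q=PI-.088
plan((625.7,330,25.5,PI),[(625.7,330,130,PI),(520,250,200,PI)],[(*slot(1,-32),160,q)],[(*slot(1,-32),80,q),(*slot(1,-32),43.5,q)])
E
```

```text
29.2833 [627.4029499  333.33809046  31.46971811] [-8.18244844  4.48456614 32.62217298]
[[541.    45.25   0.    49.5   98.  ]] [[542.25  45.25   0.    95.5   49.5 ]]
[625.7, 330.0, 130.0, 3.14] -> [-0.0, 0.0, 0.0, -0.418]
[520.0, 250.0, 200.0, 3.14] -> [-0.0, 0.4228, -0.32, -0.698]
--
[541.42, 51.86, 160.0, 3.05] -> [0.056, -0.0857, -0.7926, 0.16]
--
[541.42, 51.86, 80.0, 3.05] -> [-0.0, 0.0, 0.0, 0.32]
[541.42, 51.86, 43.5, 3.05] -> [-0.0, 0.0, 0.0, 0.466]
--
```

View pics/z7.png

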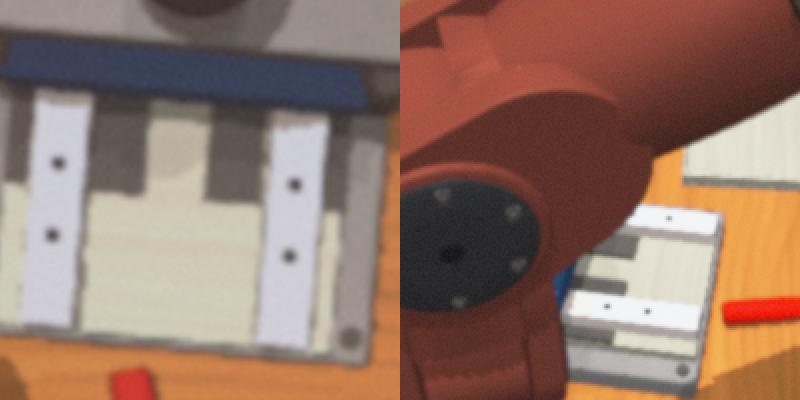

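Call:
servo_tool:
  increments: [0,0,0,0,0,-0.1,0,0,0,0,0,0,-0.25,0,0,0,0,0,0,-0.418,0,0,0,0,0.423,-0.32,-0.698,0,0,0,0,0.423,-0.32,-0.698,0,0,0,0,0.423,-0.32,-0.698,0,0,0,0,0.423,-0.32,-0.698,0,0,0,0,0.423,-0.32,-0.698,0,0,0,0,0.423,-0.32,-0.698,0.6,0,0,0,0.423,-0.32,-0.698,0.6]

```text
clock: 30.22
position: [520.8, 250.5, 200.9]
tcp_rot: [3.141, 0.001, -3.141]
ft_force: [0.7, 1.0, -0.2]
opening: 23.5
gripper_force: 0.0
```

```bash
cat >> h.py <<'E'
def barsB(c,z,lo,hi,s=2):
    im=rect(c,z,hi[0],hi[1],int((hi[1]-lo[1])*s),int((hi[0]-lo[0])*s),s).astype(int)
    m=((im[:,:,0]>im[:,:,1]-2)&(im[:,:,0]>120)).astype(np.uint8)
    m=cv2.morphologyEx(cv2.morphologyEx(m,2,np.ones((5,5))),3,np.ones((13,13)));out=[]
    for k in cv2.findContours(m,0,2)[0]:
        if cv2.contourArea(k)<4000:continue
        (u,v),(a,b),_=r=cv2.minAreaRect(k);q=cv2.boxPoints(r);e=max((q[1]-q[0],q[2]-q[1]),key=np.linalg.norm)
        yaw=(np.arctan2(-e[0],-e[1])+PI/2)%PI-PI/2
        near=[hi[0]-k[:,0,1].max()/s]
        out.append([hi[0]-v/s,hi[1]-u/s,yaw,a/s,b/s]+near)
    return np.round(out,2).tolist()
E
python3 - <<'E'
from h import *
o=observe();print(o["clock"],o["position"],o["ft_force"],o["opening"])
for n in("top","side"):print(barsB(cams.capture(n),58,(470,-120),(620,95)))
E
```

```text
30.2167 [520.75917844 250.49822967 200.94162462] [ 0.68883555  1.01341704 -0.1587144 ] 23.48482006720805
[[550.14, -82.13, -0.08, 32.52, 127.31, 486.0], [559.6, 49.73, -0.07, 32.86, 123.23, 497.5]]
[[584.86, 46.83, -0.03, 38.67, 44.48, 563.0]]
```

Call:
servo_tool:
  increments: [0,0,0.056,-0.086,-0.793,0.16,0.6,0,0,0.056,-0.086,-0.793,0.16,0.6,0,0,0.056,-0.086,-0.793,0.16,0.6,0,0,0.056,-0.086,-0.793,0.16,0.6,0,0,0.056,-0.086,-0.793,0.16,0.6,0,0,0.056,-0.086,-0.793,0.16,0.6,0,0,0.056,-0.086,-0.793,0.16,0.6,0,0,0.056,-0.086,-0.793,0.16,0.6,0,0,0.056,-0.086,-0.793,0.16,0.6,0,0,0.056,-0.086,-0.793,0.16,0.6]

```text
clock: 31.15
position: [542.1, 53.3, 161.0]
tcp_rot: [3.141, -0.0, 3.057]
ft_force: [0.5, -0.2, -1.0]
opening: 51.1
gripper_force: 0.0
```

Call:
servo_tool:
  increments: [0,0,0,0,0,0.1,0.6,0,0,0,0,0,0.2,0.6,0,0,0,0,0,0.32,0.6,0,0,0,0,0,0.4,0.6,0,0,0,0,0,0.45,0.6,0,0,0,0,0,0.466,0.6,0,0,0,0,0,0.466,0.6,0,0,0,0,0,0.466,0.2,0,0,0,0,0,0.466,0.2,0,0,0,0,0,0.466,0.2]
  force: 60

```text
clock: 31.98
position: [542.9, 52.2, 46.0]
tcp_rot: [3.141, 0.002, 3.055]
ft_force: [-2.3, 1.1, 6.0]
opening: 28.3
gripper_force: 60.0
```

```bash
python3 - <<'E'
from h import *
o=observe();print(o["clock"],o["position"],o["ft_force"],o["opening"],o["gripper_force"])
q=PI-.088
plan((*slot(1,-32),43.5,q),[(*slot(1,-32),45.5,q),(*slot(1,-115),45.5,q)],[(*slot(1,-115),130,q),(430,-100,130,PI)],[(412,-365,130,PI)],[(412,-365,20,PI),(412,-365,8.5,PI)],[(412,-365,130,PI)],[(450,-180,150,PI)],[(*slot(-1,-32),140,q)],[(*slot(-1,-32),43.5,q)])
E
```

```text
31.9833 [542.89593092  52.21967872  45.96676971] [-2.26147062  1.09312878  5.9657544 ] 28.322262411580706 60.027955770492554
[541.42, 51.86, 45.5, 3.05] -> [-0.0, 0.0, 0.0, -0.008]
[458.75, 59.15, 45.5, 3.05] -> [-0.0, 0.332, -0.0, -0.008]
--
[458.75, 59.15, 130.0, 3.05] -> [-0.0, 0.0, 0.0, -0.338]
[430.0, -100.0, 130.0, 3.14] -> [-0.056, 0.0586, -0.6442, -0.338]
--
[412.0, -365.0, 130.0, 3.14] -> [-0.0, 0.072, -1.06, -0.0]
--
[412.0, -365.0, 20.0, 3.14] -> [-0.0, 0.0, 0.0, 0.44]
[412.0, -365.0, 8.5, 3.14] -> [-0.0, 0.0, 0.0, 0.486]
--
[412.0, -365.0, 130.0, 3.14] -> [-0.0, 0.0, 0.0, -0.486]
--
[450.0, -180.0, 150.0, 3.14] -> [-0.0, -0.152, 0.74, -0.08]
--
[529.82, -79.63, 140.0, 3.05] -> [0.056, -0.3193, 0.4015, 0.04]
--
[529.82, -79.63, 43.5, 3.05] -> [-0.0, 0.0, 0.0, 0.386]
--
```

Call:
servo_tool:
  increments: [0,0,0,0,0,0,0.2,0,0,0,0,0,-0.008,0.2,0,0,0,0.04,0,-0.008,0.2,0,0,0,0.09,0,-0.008,0.2,0,0,0,0.15,0,-0.008,0.2,0,0,0,0.21,0,-0.008,0.2,0,0,0,0.27,0,-0.008,0.2,0,0,0,0.332,0,-0.008,0.2,0,0,0,0.332,0,-0.008,0.2,0,0,0,0.332,0,-0.008,0.2]

```text
clock: 32.82
position: [459.0, 59.2, 47.0]
tcp_rot: [-3.142, 0.0, 3.055]
ft_force: [-0.2, -0.3, -1.4]
opening: 28.1
gripper_force: 59.3
```

Call:
servo_tool:
  increments: [0,0,0,0,0,-0.16,0.2,0,0,0,0,0,-0.3,0.2,0,0,0,0,0,-0.338,0.2,0,0,-0.056,0.059,-0.644,-0.338,0.2,0,0,-0.056,0.059,-0.644,-0.338,0.2,0,0,-0.056,0.059,-0.644,-0.338,0.2,0,0,-0.056,0.059,-0.644,-0.338,0.2,0,0,-0.056,0.059,-0.644,-0.338,0.2,0,0,-0.056,0.059,-0.644,-0.338,0.2,0,0,-0.056,0.059,-0.644,-0.338,0.2]

```text
clock: 33.65
position: [431.0, -100.2, 131.0]
tcp_rot: [3.141, 0.0, 3.141]
ft_force: [0.1, -0.7, -2.2]
opening: 28.2
gripper_force: 60.8
```

Call:
servo_tool:
  increments: [0,0,0,0.072,-1,0,0.2,0,0,0,0.072,-1,0,0.2,0,0,0,0.072,-1,0,0.2,0,0,0,0.072,-1,0,0.2,0,0,0,0.072,-1,0,0.2,0,0,0,0.072,-1,0,0.2,0,0,0,0.072,-1,0,0.2,0,0,0,0.072,-1,0,0.2,0,0,0,0.072,-1,0,0.2,0,0,0,0.072,-1,0,0.2]

```text
clock: 34.48
position: [413.3, -348.1, 130.8]
tcp_rot: [3.141, -0.001, -3.139]
ft_force: [-1.0, 0.5, -2.2]
opening: 28.2
gripper_force: 61.0
```

Call:
servo_tool:
  increments: [0,0,0,0,0,0.12,0.2,0,0,0,0,0,0.24,0.2,0,0,0,0,0,0.34,0.2,0,0,0,0,0,0.4,0.2,0,0,0,0,0,0.44,0.2,0,0,0,0,0,0.45,0.2,0,0,0,0,0,0.465,0.2,0,0,0,0,0,0.482,0.2,0,0,0,0,0,0.482,0.2,0,0,0,0,0,0.482,0.2]

```text
clock: 35.32
position: [413.1, -350.2, 11.1]
tcp_rot: [-3.141, 0.001, -3.141]
ft_force: [-0.2, -0.4, -1.4]
opening: 28.3
gripper_force: 60.9
```

Call:
servo_tool:
  increments: [0,0,0,0,0,0.004,0.2,0,0,0,0,0,0.004,0.2,0,0,0,0,0,0.004,0.5,0,0,0,0,0,0.004,0.5,0,0,0,0,0,0.004,0.5,0,0,0,0,0,0.004,0.5,0,0,0,0,0,0.004,0.5,0,0,0,0,0,-0.12,0.5,0,0,0,0,0,-0.26,0.5,0,0,0,0,0,-0.4,0.5]

```text
clock: 36.15
position: [412.2, -349.3, 111.3]
tcp_rot: [3.14, -0.001, -3.141]
ft_force: [0.7, -1.2, 0.2]
opening: 42.7
gripper_force: 0.0
```

```bash
python3 - <<'E'
from h import *
o=observe();print(o["clock"],o["position"],o["ft_force"],o["opening"],o["gripper_force"])
q=PI-.088
plan((412,-350,109.5,PI),[(420,-190,160,PI)],[(*slot(-1,-32),140,q)],[(*slot(-1,-32),43.5,q)])
T=cams.capture("top");S=cams.capture("side")
print(barsB(T,58,(470,-120),(620,95)),barsB(T,22,(350,-440),(540,-200)),barsB(S,22,(350,-440),(540,-200)))
E
```

```text
36.15 [ 412.20765632 -349.3184338   111.29980707] [ 0.70858001 -1.19457685  0.17297468] 42.72309868153802 0.0
[420.0, -190.0, 160.0, 3.14] -> [-0.0, -0.032, 0.64, -0.202]
--
[529.82, -79.63, 140.0, 3.05] -> [0.056, -0.4393, 0.4415, 0.08]
--
[529.82, -79.63, 43.5, 3.05] -> [-0.0, 0.0, 0.0, 0.386]
--
[[549.93, -81.86, -0.08, 31.88, 127.92, 485.5]] [[462.25, -349.75, 0.0, 30.5, 94.5, 415.0]] [[460.77, -349.54, 0.03, 100.29, 39.98, 410.5]]
```

Call:
servo_tool:
  increments: [0,0,0,0,0,-0.202,0.6,0,0,0,-0.032,0.64,-0.202,0.6,0,0,0,-0.032,0.64,-0.202,0.6,0,0,0,-0.032,0.64,-0.202,0.6,0,0,0,-0.032,0.64,-0.202,0.6,0,0,0,-0.032,0.64,-0.202,0.6,0,0,0,-0.032,0.64,-0.202,0.6,0,0,0,-0.032,0.64,-0.202,0.6,0,0,0,-0.032,0.64,-0.202,0.6,0,0,0,-0.032,0.64,-0.202,0.6]

```text
clock: 37.08
position: [420.6, -191.0, 160.8]
tcp_rot: [-3.142, -0.0, 3.141]
ft_force: [0.0, 0.3, -0.1]
opening: 51.3
gripper_force: 0.0
```

Call:
servo_tool:
  increments: [0,0,0.056,-0.439,0.442,0.08,0.6,0,0,0.056,-0.439,0.442,0.08,0.6,0,0,0.056,-0.439,0.442,0.08,0.6,0,0,0.056,-0.439,0.442,0.08,0.6,0,0,0.056,-0.439,0.442,0.08,0.6,0,0,0.056,-0.439,0.442,0.08,0.6,0,0,0.056,-0.439,0.442,0.08,0.6,0,0,0.056,-0.439,0.442,0.08,0.6,0,0,0.056,-0.439,0.442,0.08,0.6,0,0,0.056,-0.439,0.442,0.08,0.6]

```text
clock: 37.92
position: [529.9, -80.3, 141.3]
tcp_rot: [-3.141, 0.0, 3.053]
ft_force: [-0.8, 0.2, -0.4]
opening: 51.1
gripper_force: 0.0
```

```bash
python3 - <<'E'
from h import *
o=observe();print(o["clock"],o["position"],o["tcp_rot"])
S=cams.capture("side");T=cams.capture("top")
print(barsB(S,58,(470,-125),(600,-40)),barsB(T,58,(470,-125),(600,-40)))
E
```

```text
37.9167 [529.9254139  -80.28900256 141.31750004] [-3.14143800e+00  2.59571104e-04  3.05293229e+00]
[[565.67, -81.64, -0.06, 39.14, 60.42, 536.0]] []
```

Call:
servo_tool:
  increments: [0,0,0,0,0,0.1,0.6,0,0,0,0,0,0.2,0.6,0,0,0,0,0,0.3,0.6,0,0,0,0,0,0.35,0.6,0,0,0,0,0,0.38,0.6,0,0,0,0,0,0.386,0.6,0,0,0,0,0,0.386,0.6,0,0,0,0,0,0.386,0.2,0,0,0,0,0,0.386,0.2,0,0,0,0,0,0.386,0.2]
  force: 60

```text
clock: 38.85
position: [531.2, -79.6, 45.9]
tcp_rot: [-3.141, 0.002, 3.055]
ft_force: [-2.0, 0.5, 6.1]
opening: 28.4
gripper_force: 59.9
```

```bash
python3 - <<'E'
from h import *
q=PI-.088
plan((*slot(-1,-32),43.5,q),[(*slot(-1,-32),45.5,q),(*slot(-1,-115),45.5,q)],[(*slot(-1,-115),130,q),(412,-255,130,PI)],[(412,-255,9.5,PI)])
E
```

```text
[529.82, -79.63, 45.5, 3.05] -> [-0.0, 0.0, 0.0, -0.008]
[447.14, -72.34, 45.5, 3.05] -> [-0.0, 0.332, -0.0, -0.008]
--
[447.14, -72.34, 130.0, 3.05] -> [-0.0, 0.0, 0.0, -0.338]
[412.0, -255.0, 130.0, 3.14] -> [-0.056, 0.0758, -0.7402, -0.338]
--
[412.0, -255.0, 9.5, 3.14] -> [-0.0, 0.0, 0.0, 0.482]
--
```

Call:
servo_tool:
  increments: [0,0,0,0,0,0,0.2,0,0,0,0,0,-0.008,0.2,0,0,0,0.04,0,-0.008,0.2,0,0,0,0.09,0,-0.008,0.2,0,0,0,0.15,0,-0.008,0.2,0,0,0,0.21,0,-0.008,0.2,0,0,0,0.27,0,-0.008,0.2,0,0,0,0.332,0,-0.008,0.2,0,0,0,0.332,0,-0.008,0.2,0,0,0,0.332,0,-0.008,0.2]

```text
clock: 39.68
position: [447.6, -72.2, 47.1]
tcp_rot: [-3.142, 0.001, 3.054]
ft_force: [0.5, 0.1, -1.3]
opening: 28.3
gripper_force: 59.3
```

Call:
servo_tool:
  increments: [0,0,0,0,0,-0.16,0.2,0,0,0,0,0,-0.3,0.2,0,0,0,0,0,-0.338,0.2,0,0,-0.056,0.076,-0.74,-0.338,0.2,0,0,-0.056,0.076,-0.74,-0.338,0.2,0,0,-0.056,0.076,-0.74,-0.338,0.2,0,0,-0.056,0.076,-0.74,-0.338,0.2,0,0,-0.056,0.076,-0.74,-0.338,0.2,0,0,-0.056,0.076,-0.74,-0.338,0.2,0,0,-0.056,0.076,-0.74,-0.338,0.2]

```text
clock: 40.52
position: [413.1, -256.3, 131.3]
tcp_rot: [-3.141, 0.001, 3.14]
ft_force: [0.4, 1.1, -1.8]
opening: 28.0
gripper_force: 60.4
```

Call:
servo_tool:
  increments: [0,0,0,0,0,0.12,0.2,0,0,0,0,0,0.24,0.2,0,0,0,0,0,0.34,0.2,0,0,0,0,0,0.4,0.2,0,0,0,0,0,0.44,0.2,0,0,0,0,0,0.45,0.2,0,0,0,0,0,0.465,0.2,0,0,0,0,0,0.482,0.2,0,0,0,0,0,0.482,0.2,0,0,0,0,0,0.482,0.2]

```text
clock: 41.35
position: [413.0, -254.8, 11.0]
tcp_rot: [-3.141, 0.001, -3.14]
ft_force: [0.1, -0.7, -1.9]
opening: 28.5
gripper_force: 60.4
```

```bash
python3 - <<'E'
from h import *
o=observe();print(o["position"],o["opening"])
for n in("top","side"):print(barsB(cams.capture(n),22,(350,-440),(540,-200)))
E
```

```text
[ 412.96679038 -254.81054043   10.96285433] 28.4523215908281
[[466.5, -254.0, 0.0, 84.0, 31.0, 424.5], [481.23, -349.24, -0.03, 31.02, 57.32, 453.0]]
[[481.5, -346.75, 0.0, 59.0, 41.5, 452.0], [469.43, -253.6, 0.04, 84.13, 40.16, 427.0]]
```

Release, rise and move clear.

Call:
servo_tool:
  increments: [0,0,0,0,0,0.004,0.2,0,0,0,0,0,0.004,0.2,0,0,0,0,0,0.004,0.5,0,0,0,0,0,0.004,0.5,0,0,0,0,0,0.004,0.5,0,0,0,0,0,0.004,0.5,0,0,0,0,0,0.004,0.5,0,0,0,0,0,-0.12,0.5,0,0,0,0,0,-0.26,0.5,0,0,0,0,0,-0.4,0.5]

```text
clock: 42.28
position: [411.9, -254.2, 111.3]
tcp_rot: [3.14, -0.002, -3.141]
ft_force: [1.1, -0.8, 0.5]
opening: 42.3
gripper_force: 0.0
```

Call:
servo_tool:
  increments: [0,0,0,0,0,-0.4,0.5,0,0,0,0,0.9,-0.4,0.5,0,0,0,0,0.9,-0.4,0.5,0,0,0,0,0.9,-0.4,0.5,0,0,0,0,0.9,-0.4,0.5,0,0,0,0,0.9,-0.4,0.5,0,0,0,0,0.9,-0.4,0.5,0,0,0,0,0.9,-0.4,0.5,0,0,0,0,0.9,-0.4,0.5,0,0,0,0,0.9,-0.4,0.5]

```text
clock: 43.12
position: [412.4, -30.1, 210.4]
tcp_rot: [-3.141, 0.0, -3.14]
ft_force: [0.5, 0.1, 1.0]
opening: 42.6
gripper_force: 0.0
```

```bash
python3 - <<'E'
from h import *
o=observe();print(o["clock"],o["position"])
T=cams.capture("top");S=cams.capture("side")
for c in(T,S):print(barsB(c,22,(350,-440),(540,-200)))
cv2.imwrite("pics/end.png",rect(T,20,700,400,800,500,1))
E
```

```text
43.1167 [412.42490125 -30.07167948 210.40675011]
[[464.0, -254.5, 0.0, 89.0, 31.0, 419.5], [439.75, -349.75, 0.0, 139.5, 31.5, 370.0]]
[[452.25, -347.75, 0.0, 117.5, 39.5, 393.5], [453.27, -254.19, 0.02, 117.26, 38.27, 395.0]]
```

View pics/end.png

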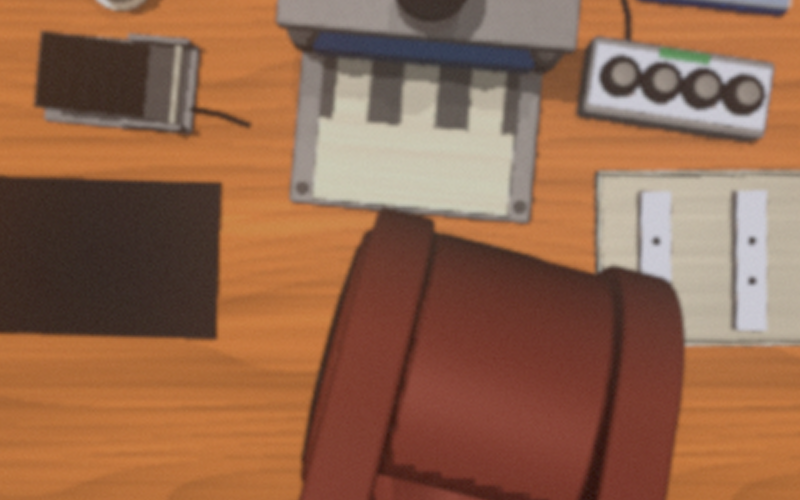

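```bash
python3 -c "
from rig import bot
print(bot.hand_in())"
```

```text
the job is handed in; nothing more can be done
None
```

I handed in the job at about 43 s: both bars were in slots of their own, keys 1, 3 and 4 were each pressed to the stop and released, the pedal was held at its stop for about a second, and both bars now lie flat in the tray; the rig did not report a verdict.

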